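# Dock the portable gas detector and clamp it for its bump test

## Task

Put the loose gas detector into the empty test dock, the one whose clamp lever stands open: tilt it so that its foot goes under the lip at the low end of the sloping cradle, then lower its sensor end until it lies flat and fully home. Then swing the clamp lever shut over its sensors, all the way down. Do not push the logbook, the calculator or the pen about.

Things in the scene. Friction and masses are not known exactly. Their poses are not given: they have to be found in the camera images.
- detector: Loose portable gas detector: grey plastic block with black rubber bumpers, 112 (x) x 52 (y) x 30 mm (z), about 0.24 kg, lying on its back. Origin: centre of its underside, z out of its face; +x is the sensor end, -x the foot end. Plain parallel flanks 52 mm apart, x -41 to 56 mm, to grasp it by. In the cradle it lies face up, foot at the low end, its axes along the cradle's.
- detector_toe (a point): Middle of the lower edge of the detector's foot end (x = -56 mm, y = 0, z = 0 of the detector). The foot is the last 15 mm (x -56 to -41 mm), only 12 mm thick (z 0 to 12) and 42 to 50 mm wide.
- detector_top (a point): Middle of the upper edge of the sensor end (x = 56 mm, y = 0, z = 30 mm of the detector). Four round gas inlets lie on the face beside it.
- cradle: Black sloping cradle of the empty dock, in a grey wedge 84 mm wide and 165 mm long. Origin: middle of the floor's low edge at the toe wall, 30 mm above the worktop; x runs up the slope (28 degrees above level), y across, z out of the floor. Pocket x 0 to 115 mm, 56 mm wide. Detector seated: toe at x 0 to 3 mm, y = 0, z = 0.
- cradle_lip (a point): Free lower edge of the lip at the low end (x = 7 mm, y = 0, z = 18 mm of the cradle). The lip overhangs the floor from x = 0 to 7 mm, underside at z = 18 mm, top at z = 23 mm, 72 mm wide. The foot goes in under it with 12 to 20 degrees more tilt than the cradle, sensor end up; it cannot enter flat.
- cradle_head (a point): Upper edge of the head wall at the high end, on the pocket's side (x = 115 mm, y = 0, z = 20 mm of the cradle).
- cradle_waist (a point): Middle of the cradle floor (x = 57 mm, y = 0, z = 0). From x = 28 to 84 mm the sides are open for fingers: nothing above z = -12 mm beyond y = +-17 mm. Side guides stand at x 0 to 26 and 88 to 115 mm: inner faces at y = +-28 mm, flaring outward above z = 6 mm, 14 mm high, outside at y = +-35 mm.
- clamp (a joint): Hinge angle of the empty dock's clamp lever, rad: 0 is shut against its stop (arm pointing down the slope, its cap 1.5 mm above the face of a seated detector); grows as the arm swings up and back, to 2.2 at most. It stays where it is left: friction 0.06 N m, no spring, no catch.
- clamp_hinge (a point): Hinge axis of the clamp lever, parallel to the cradle's y, at x = 134 mm, y = 0, z = 38 mm of the cradle; hub of 6 mm radius, ears beside it from x = 126 mm, up to z = 43 mm.
- clamp_pad (a point): Point on the middle of the clamp lever's outer (back) face, 60 mm from the hinge towards the tip, where it is pushed shut. Aluminium arm 26 mm wide, 7 mm thick, ends 74 mm from the hinge; outer face 6 mm from the line through the hinge. A 40 mm wide rubber cap on its inner face, 24 to 52 mm from the hinge, reaches 6.5 mm inward of that line.
- dock_full: The neighbouring dock of the same make and size, already holding a detector with its clamp shut, 165 x 84 mm and 135 mm high; fixed, nothing to do there. Origin: middle of its underside; +x is its high side. It may stand left or right of the empty one.
- logbook: Blue notebook, 210 x 152 x 14 mm, lying on the worktop; leave it alone. Origin under its centre.
- calculator: Pocket calculator, 118 x 68 x 14 mm, lying on the worktop; leave it alone. Origin under its centre.
- pen: Ball pen, 145 mm long, 9 mm thick, lying on the worktop; leave it alone. Origin under its centre.
Not all that is in view belongs to the job. Several things have the shape of the detector; the one meant has the colours described above.

How it is judged (in metres and radians):
On the way:
1. the detector lies flat and fully home in the empty dock's cradle, foot under the lip, while the clamp lever is still open (x of detector_toe in the frame of cradle between -0.002 and 0.005 m and y of detector_toe in the frame of cradle between -0.004 and 0.004 m and z of detector_toe in the frame of cradle between -0.002 and 0.003 m and z of detector in the frame of cradle below 0.003 m and angle between the z axis of detector and the z axis of cradle, either way round below 0.05 rad and value of joint clamp above 0.5 rad), for 0.2 s.
At the end, for the whole second after the job is handed in: Detector face up in the empty dock's cradle, foot under the lip: toe -2 to 5 mm from the toe wall, within 4 mm of the middle line, back within 3 mm of the floor and 0.05 rad of its slope; clamp lever within 0.06 rad of shut; both at rest (x of detector_toe in the frame of cradle between -0.002 and 0.005 m and y of detector_toe in the frame of cradle between -0.004 and 0.004 m and z of detector_toe in the frame of cradle between -0.002 and 0.003 m and z of detector in the frame of cradle below 0.003 m and angle between the z axis of detector and the z axis of cradle, either way round below 0.05 rad and value of joint clamp below 0.06 rad and linear speed of detector below 0.01 m/s and velocity of joint clamp below 0.05 rad/s); the robot touches nothing.
It fails at once if the logbook is pushed more than 3 cm (distance of logbook from where it was at the start of the episode above 0.03 m).
It fails at once if the calculator is pushed more than 3 cm (distance of calculator from where it was at the start of the episode above 0.03 m).
It fails at once if the pen is pushed more than 3 cm (distance of pen from where it was at the start of the episode above 0.03 m).
It also fails if it takes over 59 s, if anything falls off the work surface, if the arm or the gripper's body presses on something with over 40 N, if the wrist force passes 120 N, or if a joint passes its speed limit or range.

## Robot

A 7-joint arm with a two-finger parallel gripper is mounted at the origin on a cart in front of the work surface, level with it; the furniture and walls round the work are solid. World frame = base frame: x ahead of the robot, y to its left, z up, the work surface at z = 0. Lengths are in m, angles in degrees, forces in N, time in s.
With the tool pointing down it reaches from about 0.35 to 0.775 m from the base axis. Payload 3.1 kg.
Tool frame: the origin (TCP) lies on the centre line of the jaws, within the pads' length; the fingertips stand 17 mm ahead of it and the grasp point (between the pads) lies 2 mm behind it (robot.tip_reach is the distance from the TCP to the fingertips, in m); z points along the fingers, y is the line along which they close (so a half turn about z gives the same grasp; the last joint's range is limited). The gripper opens to 85 mm and grips with 20 to 120 N. Pads are 22 mm wide; open, the fingers measure 114 mm over their backs; the gripper's body (76 mm by 85 mm) begins 54 mm behind the grasp point. The pads swing forward as they close: fully open they stand 13 mm farther back than shut.
Start: joints at [-71.144, 17.813, 0.802, 86.603, -0.252, 75.585, -1.558], TCP at [0.199, 0.513, 0.21] pointing down, gripper open.
Joint ranges: [-154.91, 154.91], [-16.99, 109.72], [-72.82, 74.43], [7.12, 147.25], [-82.49, 262.49], [11.32, 116.49], [-174.64, 174.64]. Speed limits (degrees/s): [159.86, 159.86, 180, 180, 180, 180, 180].

## Interface

Orientations are given as [roll, pitch, yaw] about the fixed x, y, z axes, in that order (R = Rz(yaw) Ry(pitch) Rx(roll)).
In Python, from station import robot, fingers, vision, workorder, recognise gives the robot as it stands. Calls block until the motion is done:
- robot.move_to(position, orientation): joint-space move of the TCP to a pose.
- robot.line_to(position, orientation=None, velocity=0.15, f_stop=None): straight line of the TCP; orientation=None keeps the orientation; velocity is the mean speed in m/s. With f_stop (N) it stops when the force on the tool has changed by that much, and returns True; else False.
- robot.move_j(angles): joint-space move.
- fingers.gripper_to(opening, force=None): opening from 0.0 (shut) to 1.0 (fully open); force is the grip in N (None keeps the last); returns when the fingers have stopped.
- robot.pause(seconds).
- robot.inverse_kinematics(position, orientation): joint angles nearest the present ones, or None.
- vision.grab_frame(name): name is "scene" or "top" or "wrist"; returns the picture (420x560x3 uint8, red, green, blue); there is no depth.
- vision.calibration(name): a dict with "mtx" (3x3 intrinsics, pixels), "extrinsics" (4x4, takes a point from world to camera coordinates); the wrist camera has in their place "T_tool_cam" (4x4, takes a point from camera to tool coordinates, whose origin is the TCP and whose axes are the flange's). Camera axes: x right, y up, looking along -z (the intrinsics and any distortion apply to the point x, -y, -z); pixel columns grow to the right and rows downward; lengths in m; the calibration is good to about 2 mm. The wrist camera is an equidistant fisheye: a pixel r from the principal point sees the ray r / f radians off the axis. A picture is of the moment at which its call begins: read the wrist's pose just before it. calibration takes no time and is no camera call.
A pose or a line that the arm cannot do raises robot.PlanningError and nothing moves.
- workorder.close_job(): hands the job in; it is judged then, once.
Trained networks look in the newest picture that a camera, given by its name, has taken for a name from the list of things; names that differ only in an ending like _2 or _b are one class to them, and where a whole thing is asked for, a point or a joint stands for the part that bears it (a point fixed in the world has none). Each returns a list of dicts, best first, with "p" (0 to 1); they miss things now and then, are a little off and sometimes report something else, mostly with a low value. They report only what shows in the picture. A call takes as long as a camera call. They do not tell look-alikes from the thing itself.
- recognise(label, camera): "rect" ([centre column, centre row, width, height] in pixels, round what is visible of it).
Readings, each from a call of its own:
- robot.current_time_s(): time.
- robot.current_joint_positions(): joint angles.
- robot.current_dq(): joint speeds.
- robot.current_joint_torque(): joint torques, N m.
- robot.current_tool_pos(): TCP position.
- robot.current_eef_rot(): TCP orientation.
- robot.current_contact_force(): force on the tool from outside, world axes, zero at the start.
- robot.current_torque(): the same for the moment, N m.
- robot.current_finger_gap(): opening from 0.0 (shut) to 1.0 (fully open).
- robot.current_gripper_force(): force on a finger pad.
Only numpy, scipy, OpenCV 4.12 (cv2) and the standard library are available. Lean on these libraries where they do the work, as an engineer would, in place of code of your own. Each camera call takes 0.05 s, during which the arm holds its last target. There are 200 camera calls.

## Working session

There is one attempt and no reset: what is moved stays moved. The work goes in short steps, each a Python script; the robot and the scene stay as the last script left them, time stands still between calls to the robot, and variables do not carry over. Pictures are saved under pics/ and viewed, at most 10 in all, crops included, and the job is handed in when it is done.

```bash
ls; mkdir -p pics
python3 - <<'E'
from station import robot, fingers, vision, recognise
import cv2,numpy as np
a=[]
for n in ["scene","top"]:
    im=vision.grab_frame(n); cv2.imwrite(f"pics/{n}0.png",im[:,:,::-1])
    c=vision.calibration(n); print(n,np.round(c["mtx"],1).tolist(),np.round(c["extrinsics"],4).tolist(),[k for k in c])
    for l in ["detector","cradle","clamp_pad","dock_full","clamp_hinge"]:
        print(l,[(np.round(d["rect"]).tolist(),round(d["p"],2)) for d in recognise(l,n)])
c=vision.calibration("wrist");print(c)
print(robot.current_time_s(),robot.current_eef_rot())
E
```

```text
pics
scene [[420.0, 0.0, 280.1], [0.0, 420.0, 208.1], [0.0, 0.0, 1.0]] [[-0.4348, 0.9005, 0.0019, 0.2357], [-0.8012, -0.3878, 0.4557, 0.387], [0.4111, 0.1966, 0.8901, -1.5], [0.0, 0.0, 0.0, 1.0]] ['mtx', 'extrinsics']
detector [([182.0, 225.0, 33.0, 34.0], 0.93), ([195.0, 154.0, 27.0, 35.0], 0.91), ([244.0, 166.0, 37.0, 21.0], 0.87)]
cradle [([326.0, 250.0, 33.0, 48.0], 0.78), ([196.0, 156.0, 23.0, 30.0], 0.18)]
clamp_pad [([327.0, 251.0, 20.0, 13.0], 0.76), ([326.0, 252.0, 36.0, 49.0], 0.67)]
dock_full [([234.0, 230.0, 54.0, 62.0], 0.66)]
clamp_hinge [([326.0, 252.0, 32.0, 45.0], 0.89), ([412.0, 256.0, 54.0, 79.0], 0.22)]
top [[471.1, 0.0, 279.3], [0.0, 471.1, 212.2], [0.0, 0.0, 1.0]] [[0.0018, -1.0, -0.0029, 0.0107], [0.9911, 0.0014, 0.1328, -0.5164], [-0.1328, -0.0031, 0.9911, -1.2406], [0.0, 0.0, 0.0, 1.0]] ['mtx', 'extrinsics']
detector [([381.0, 160.0, 39.0, 26.0], 0.67), ([357.0, 254.0, 42.0, 35.0], 0.66), ([419.0, 242.0, 42.0, 38.0], 0.63)]
cradle [([223.0, 184.0, 38.0, 60.0], 0.83)]
clamp_pad [([216.0, 164.0, 14.0, 11.0], 0.72)]
dock_full [([324.0, 172.0, 38.0, 70.0], 0.9)]
clamp_hinge [([223.0, 186.0, 34.0, 63.0], 0.82)]
{'mtx': array([[325.1922621 ,   0.        , 276.97541168],
       [  0.        , 325.1922621 , 208.46526788],
       [  0.        ,   0.        ,   1.        ]]), 'T_tool_cam': array([[-3.98010275e-04,  9.63491661e-01,  2.67738046e-01,
         6.63073724e-02],
       [ 9.99999642e-01,  5.83267826e-04, -6.12402889e-04,
        -6.38265191e-04],
       [-7.46208065e-04,  2.67737707e-01, -9.63491548e-01,
        -1.63386887e-01],
       [ 0.00000000e+00,  0.00000000e+00,  0.00000000e+00,
         1.00000000e+00]])}
0.6 [ 1.79995018e+02 -1.26331302e-03  1.58757244e+02]
```

View images.

Run:
```python
import cv2
for n,(a,b,c,d) in {"scene":(130,110,300,220),"top":(190,110,290,200)}.items():
    im=cv2.imread(f"pics/{n}0.png")[b:b+d,a:a+c]
    cv2.imwrite(f"pics/{n}0c.png",cv2.resize(im,None,fx=2.66,fy=2.66,interpolation=cv2.INTER_CUBIC))
```

```text
(no output)
```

View pics/scene0c.png

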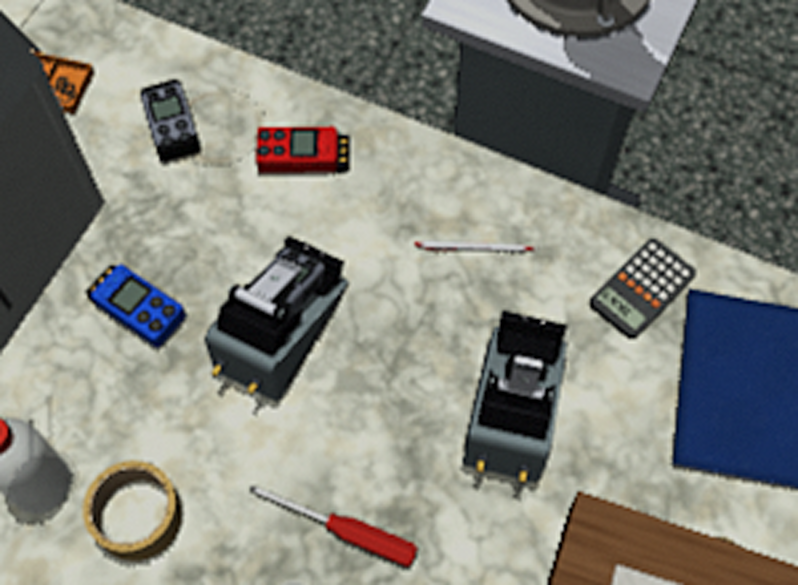

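View pics/top0c.png

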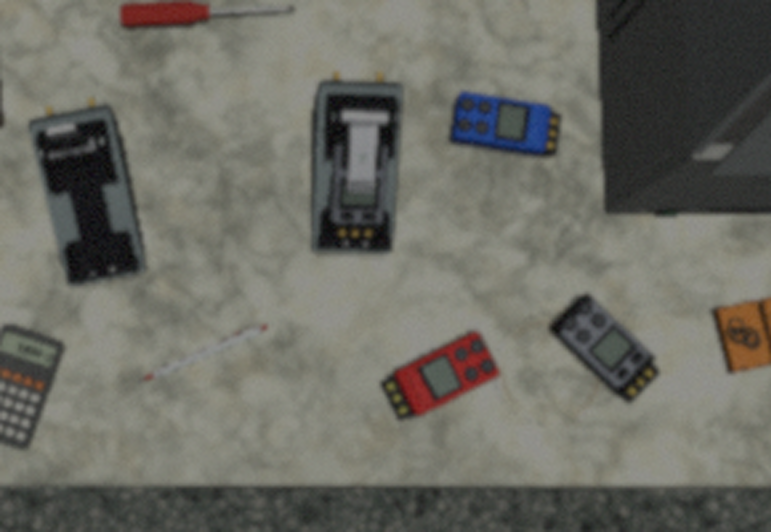

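```bash
cat > h.py <<'E'
from station import robot, fingers, vision, workorder, recognise
import cv2,numpy as np
from scipy.spatial.transform import Rotation as R
from scipy.optimize import least_squares
def rot(e): return R.from_euler('xyz',e,degrees=True).as_matrix()
def proj(name,P,pose=None):
    c=vision.calibration(name);P=np.atleast_2d(P);K=c["mtx"]
    if name=="wrist":
        T=np.eye(4);T[:3,:3]=rot(pose[1]);T[:3,3]=pose[0];E=np.linalg.inv(T@c["T_tool_cam"])
    else:E=c["extrinsics"]
    q=(E[:3,:3]@P.T).T+E[:3,3];x,y,z=q[:,0],-q[:,1],-q[:,2]
    if name=="wrist":
        r=np.hypot(x,y);s=np.arctan2(r,z)/np.maximum(r,1e-9)
    else:s=1/z
    return np.c_[K[0,0]*x*s+K[0,2],K[1,1]*y*s+K[1,2]]
def unproj(name,uv,h):
    return least_squares(lambda p:(proj(name,[p[0],p[1],h])-uv).ravel(),[.5,0]).x
def snap(fn):
    pose=(robot.current_tool_pos(),robot.current_eef_rot())
    im=vision.grab_frame("wrist");cv2.imwrite(fn,im[:,:,::-1])
    np.save(fn[:-3]+"npy",np.array(pose));return im,pose
E
python3 - <<'E'
from h import *
f=lambda u,v:(u/2.66+190,v/2.66+110)
s=unproj("top",f(572,312),.03);t=unproj("top",f(645,388),.015);c=(s+t)/2
print("det",s,t,np.linalg.norm(s-t),np.degrees(np.arctan2(*(s-t)[::-1])))
P=[unproj("top",f(*p),h) for p,h in [((30,118),.09),((112,105),.09),((68,283),.035),((145,268),.035)]]
hi=(P[0]+P[1])/2;lo=(P[2]+P[3])/2;print("dock",P,hi,lo,np.linalg.norm(hi-lo),np.degrees(np.arctan2(*(hi-lo)[::-1])))
yaw=np.degrees(np.arctan2(*(s-t)[::-1]))
for off in range(0,360,180):
  for tz in [.16,.2]:
   print(off,tz,robot.inverse_kinematics([*c,tz],[180,0,yaw+off]))
   d=(hi+lo)/2
   print(off,tz,robot.inverse_kinematics([*d,tz+.1],[180,0,np.degrees(np.arctan2(*(hi-lo)[::-1]))+off]))
E
```

```text
det [ 0.47639314 -0.32841782] [ 0.40018104 -0.40415224] 0.10744295076457178 44.819880439723434
dock [array([0.66234387, 0.216967  ]), array([0.67564394, 0.135992  ]), array([0.50471165, 0.18375936]), array([0.52021123, 0.10566152])] [0.6689939 0.1764795] [0.51246144 0.14471044] 0.15972377670751955 11.472642968464365
0 0.16 [ -0.48741979  30.98279447  57.89148143  89.33777314 -26.87466519
  74.71078263  15.74210987]
0 0.16 [-40.07246974  27.1272567   37.41651932  71.48411504 -16.11472335
  86.51611273 -83.34462501]
0 0.2 [  1.04200041  27.84068168  55.19059065  85.61927323 -23.02991744
  78.56398442  12.5026117 ]
0 0.2 [-39.41994004  26.83358452  37.78766631  66.28177395 -16.06540323
  91.85225209 -83.8032651 ]
180 0.16 [ 77.82947229  34.9433325  -61.71086611  86.24958809  31.11111478
  77.45263754 148.46752234]
180 0.16 [-28.17057794  24.76576628  17.74172894  70.94050423  -7.35805819
  85.3770934   90.09787305]
180 0.2 [ 77.53254694  32.76116519 -61.70264845  82.57360858  28.79060076
  81.62329329 150.40352772]
180 0.2 [-28.2243957   24.59044788  18.50472408  65.75081798  -7.59006973
  90.78270989  90.07067445]
```

Run:
```python
from h import *
lim=np.array([[-154.91, 154.91], [-16.99, 109.72], [-72.82, 74.43], [7.12, 147.25], [-82.49, 262.49], [11.32, 116.49], [-174.64, 174.64]])
y=11.5;lo=np.array([.52,.146]);d=np.array([np.cos(np.radians(y)),np.sin(np.radians(y))])
for off,s in((0,-1),(180,1)):
  for tilt in (0,10,20,28,36,44,50):
    for dz in (.02,.12):
      p=np.r_[lo+d*.05,.06+dz];j=robot.inverse_kinematics(p,[180,s*tilt,y+off])
      print(off,tilt,dz,None if j is None else np.round(j),None if j is None else round(min((j-lim[:,0]).min(),(lim[:,1]-j).min()),1))
robot.move_to([.57,.157,.27],[180,0,191.5])
im,pose=snap("pics/w1.png");print(pose,robot.current_time_s())
for l in ["cradle","clamp_pad","clamp_hinge","cradle_lip","cradle_head"]:
    print(l,[(np.round(d["rect"]).tolist(),round(d["p"],2)) for d in recognise(l,"wrist")])
```

```text
0 0 0.02 [-41.  31.  35.  92. -20.  63. -80.] 39.3
0 0 0.12 [-42.  26.  36.  84. -16.  75. -83.] 38.0
0 10 0.02 [-43.  24.  33. 103. -17.  48. -81.] 36.6
0 10 0.12 [-44.  18.  34.  95. -11.  60. -86.] 34.6
0 20 0.02 [-44.  18.  31. 113. -14.  32. -84.] 20.6
0 20 0.12 [-43.  10.  28. 106.  -4.  45. -92.] 26.8
0 28 0.02 [-43.  14.  27. 122. -11.  18. -87.] 7.1
0 28 0.12 [-36.   5.  18. 114.   3.  34. -99.] 21.8
0 36 0.02 [-75.  21.  65. 130. -78.  15. -23.] 4.1
0 36 0.12 [ -20.    2.   -0.  122.   14.   21. -111.] 10.1
0 44 0.02 [ -3.  13. -20. 135. 136.  16. 128.] 4.8
0 44 0.12 None None
0 50 0.02 [ 23.  23. -51. 139. 138.  34. 131.] 8.1
0 50 0.12 None None
180 0 0.02 [-27.  29.  15.  91.  -8.  61.  91.] 45.5
180 0 0.12 [-29.  24.  17.  83.  -7.  74.  90.] 40.8
180 10 0.02 [-29.  22.  15. 102.  -7.  47.  90.] 35.4
180 10 0.12 [-32.  16.  18.  95.  -5.  60.  89.] 33.3
180 20 0.02 [-31.  16.  15. 113.  -4.  31.  87.] 20.0
180 20 0.12 [-37.  10.  21. 106.  -2.  45.  86.] 26.5
180 28 0.02 [-32.  13.  14. 121.   1.  18.  82.] 6.9
180 28 0.12 [-43.   5.  25. 114.   2.  33.  82.] 21.9
180 36 0.02 [  7.  14. -31. 128.  72.  13.  13.] 1.8
180 36 0.12 [-51.   1.  31. 123.  12.  21.  72.] 9.9
180 44 0.02 [-26.  12.   5. 136. 153.  13. -72.] 1.6
180 44 0.12 None None
180 50 0.02 [-36.  15.  15. 141. 169.  25. -89.] 6.2
180 50 0.12 None None
(array([0.56940129, 0.15870762, 0.26976388]), array([ 1.79935676e+02, -3.42914109e-02, -1.68364504e+02])) 2.525
cradle [([279.0, 206.0, 62.0, 155.0], 0.79)]
clamp_pad [([278.0, 265.0, 50.0, 46.0], 0.67)]
clamp_hinge [([278.0, 207.0, 65.0, 158.0], 0.65)]
cradle_lip [([279.0, 206.0, 66.0, 156.0], 0.81)]
cradle_head [([278.0, 208.0, 66.0, 158.0], 0.77), ([279.0, 265.0, 46.0, 42.0], 0.32)]
```

View pics/w1.png

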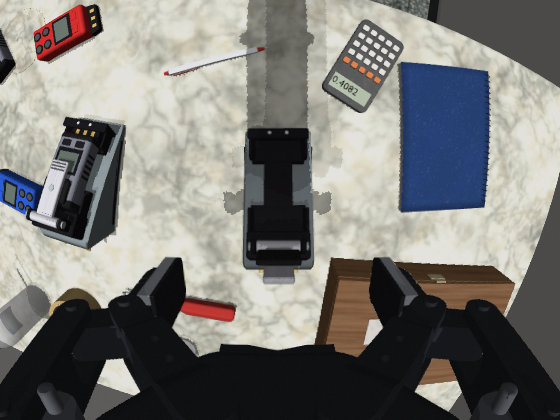

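Run:
```python
import cv2
im=cv2.imread("pics/w1.png")[120:290,230:330]
cv2.imwrite("pics/w1c.png",cv2.resize(im,None,fx=3.5,fy=3.5,interpolation=cv2.INTER_CUBIC))
from station import robot
print(robot.tip_reach)
```

```text
0.017
```

View pics/w1c.png

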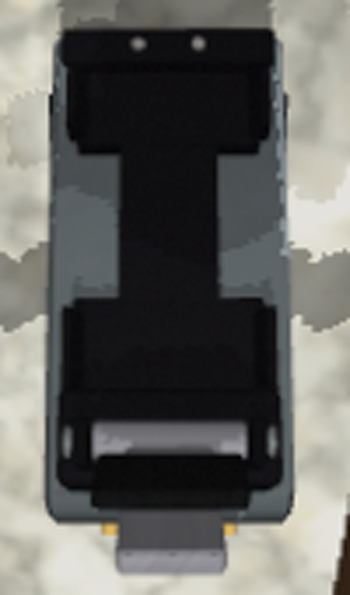

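```bash
cat > cr.py <<'E'
from h import *
def cw(p,x,y,yaw):  # cradle->world
    M=R.from_euler('z',yaw).as_matrix()@R.from_euler('y',-np.radians(28)).as_matrix()
    return (M@np.atleast_2d(p).T).T+[x,y,.03]
def lever(a,r,off,w):
    return np.array([.134,w,.038])+r*np.array([-np.cos(a),0,np.sin(a)])+off*np.array([np.sin(a),0,np.cos(a)])
E
python3 - <<'E'
from cr import *
pose=np.load("pics/w1.npy")
S=[((28,-17,0),(120,153)),((28,17,0),(218,153)),((84,-17,0),(120,298)),((84,17,0),(217,298)),((7,-36,23),(63,66)),((7,36,23),(274,66))]
L=[(74,6,-13,116,572),(74,6,13,226,572),(74,-1,-13,117,548),(74,-1,13,224,548),(52,-6.5,-20,92,508),(52,-6.5,20,250,508),(24,-6.5,-20,94,458),(24,-6.5,20,248,458)]
f=lambda u:np.array(u)/3.5+[230,120]
def res(q):
    P=np.vstack([cw(np.array([s[0] for s in S])/1000,*q[:3]),cw(np.array([lever(q[3],l[0]/1e3,l[1]/1e3,l[2]/1e3) for l in L]),*q[:3])])
    return (proj("wrist",P,pose)-f([s[1] for s in S]+[l[3:] for l in L])).ravel()
for sub in (slice(0,12),slice(0,28)):
  r=least_squares(lambda q:res(q)[sub],[.52,.146,.2,1.6],loss='soft_l1')
  print(r.x,np.degrees(r.x[2:]),np.round(res(r.x).reshape(-1,2),1).tolist())
np.save("q.npy",r.x)
print(proj("top",cw(np.array([[28,-17,0],[28,17,0],[84,-17,0],[84,17,0]])/1e3,*r.x[:3])).tolist())
# narrow floor in top crop: (65..105?)
print([((np.array(u)-[190,110])*2.66).round().tolist() for u in proj("top",cw(np.array([[28,-17,0],[28,17,0],[84,-17,0],[84,17,0]])/1e3,*r.x[:3]))])
# IK margins
lim=np.array([[-154.91, 154.91], [-16.99, 109.72], [-72.82, 74.43], [7.12, 147.25], [-82.49, 262.49], [11.32, 116.49], [-174.64, 174.64]])
x,y,yw=r.x[:3]
for t in (14,20,26,28,30):
    j=robot.inverse_kinematics(cw([.055,0,.04],x,y,yw)[0],[180,t,np.degrees(yw)+180]);print(t,None if j is None else np.round(j))
E
```

```text
[0.52915447 0.15106262 0.20214453 1.6       ] [11.58202868 91.67324722] [[-0.2, -1.4], [-0.0, -1.4], [-0.7, 2.5], [0.9, 2.5], [-0.7, -0.1], [0.9, -0.1], [-0.5, -34.9], [1.0, -34.9], [-0.7, -36.9], [1.5, -36.9], [-0.6, -29.4], [0.6, -29.5], [0.7, -12.1], [-1.1, -12.1]]
[0.52990875 0.15124402 0.2008806  1.99895379] [ 11.50961044 114.53161533] [[-0.2, -0.8], [-0.0, -0.7], [-0.7, 3.1], [0.8, 3.1], [-0.7, 0.5], [0.9, 0.6], [-0.3, 1.2], [0.4, 1.2], [-0.7, 0.2], [1.2, 0.2], [-0.7, -4.6], [0.6, -4.6], [0.5, -1.0], [-1.1, -1.0]]
[[231.91029553313896, 196.63704609513252], [219.53341693582462, 199.1007371450524], [227.46445386857607, 177.0177763388969], [214.89103432779575, 179.50753887502893]]
[[111.0, 230.0], [79.0, 237.0], [100.0, 178.0], [66.0, 185.0]]
14 [-33.  18.  18. 107.  -6.  42.  89.]
20 [-34.  15.  18. 114.  -4.  33.  87.]
26 [-36.  12.  18. 120.  -1.  23.  84.]
28 [-36.  11.  19. 122.   0.  20.  82.]
30 [-37.  11.  19. 124.   2.  16.  80.]
```

Run:
```python
from h import *
c=[.438,-.366]
for t in (-14,0):
  for z in (.03,.12,.2): print(t,z,np.round(robot.inverse_kinematics([*c,z],[180,t,224.8])))
robot.move_to([*c,.2],[180,0,224.8])
im,pose=snap("pics/w2.png");print(pose,robot.current_time_s(),robot.current_joint_positions())
print([(np.round(d["rect"]).tolist(),round(d["p"],2)) for d in recognise("detector","wrist")])
```

```text
-14 0.03 [  9.  34.  28.  95.  -2.  57. 170.]
-14 0.12 [  9.  28.  29.  90.   1.  67. 170.]
-14 0.2 [  9.  24.  29.  84.   2.  77. 170.]
0 0.03 [ 45.  30. -10.  96.   6.  54. 168.]
0 0.12 [ 45.  24. -10.  91.   4.  65. 169.]
0 0.2 [ 45.  21. -10.  84.   4.  75. 170.]
(array([ 0.43919513, -0.36469315,  0.20015082]), array([-1.79986911e+02,  5.74313803e-02, -1.35064168e+02])) 4.7917 [ 45.10468741  20.9968139   -9.7627334   83.90231462   3.55338494
  75.38291531 170.03019435]
[([276.0, 183.0, 49.0, 105.0], 0.77), ([388.0, 258.0, 87.0, 50.0], 0.66), ([197.0, 335.0, 48.0, 44.0], 0.61)]
```

View pics/w2.png

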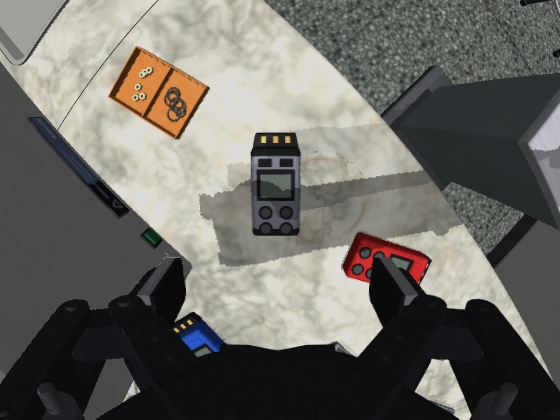

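Run:
```python
from h import *
pose=np.load("pics/w2.npy")
def up(uv,h): return least_squares(lambda p:(proj("wrist",[p[0],p[1],h],pose)-uv).ravel(),[.44,-.36]).x
im=cv2.imread("pics/w2.png").astype(int)
s=up((275.7,235.5),.03);t=up((277,132.5),.006)
print(s,t,np.linalg.norm(s-t),[np.linalg.norm(up((251,r),.03)-up((301,r),.03)) for r in (170,200)])
u=(s-t)/np.linalg.norm(s-t);yaw=np.degrees(np.arctan2(u[1],u[0]));c=(s+t)/2;print(c,yaw)
# flanks midline at two rows
m=[up((276,r),.015) for r in (160,225)];print(m)
p=c-.004*u
e=[180,-14,yaw+180]
fingers.gripper_to(0.88)
robot.move_to([*(p+.02*u),.10],e)
print(robot.line_to([*p,.0235],e,velocity=.1,f_stop=8),robot.current_tool_pos())
fingers.gripper_to(0.0,force=60)
print(robot.current_finger_gap()*85,robot.current_gripper_force(),robot.current_tool_pos(),robot.current_eef_rot(),robot.current_time_s(),robot.current_joint_positions())
snap("pics/w3.png")
np.save("det.npy",[*c,yaw])
```

```text
[ 0.48095469 -0.32723867] [ 0.40208441 -0.40386152] 0.10996173475029036 [np.float64(0.051869444476837064), np.float64(0.05297164254961756)]
[ 0.44151955 -0.36555009] 44.17192758285203
[array([ 0.42361573, -0.38391606]), array([ 0.47573172, -0.33203232])]
False [ 0.43946071 -0.36868717  0.02429508]
-0.21503606354211885 0.0 [ 0.43862375 -0.36832831  0.02347971] [ 179.99575153  -14.00127986 -135.82882758] 7.25 [ 33.86520422  32.80841924  -6.46390851  94.08616446  19.71294644
  59.1562103  151.41529001]
```

View pics/w3.png

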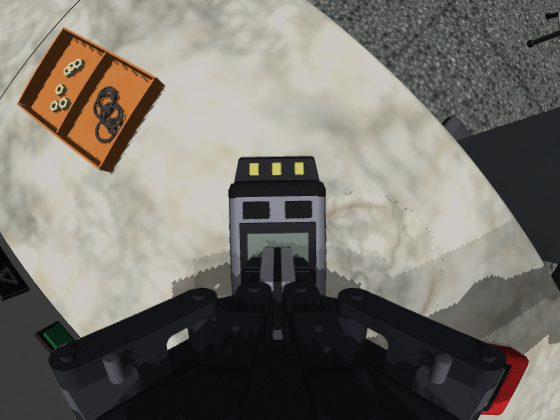

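Run:
```python
from h import *
pose=np.load("pics/w3.npy");c=np.load("det.npy");print(pose)
M=R.from_euler('z',c[2],degrees=True).as_matrix()
for p in [(-56,-21,0),(-56,21,0),(-56,21,12),(-41,-26,30),(-41,26,30),(0,-26,30),(0,26,30)]:
    print(p,proj("wrist",M@np.array(p)/1e3+[c[0],c[1],0],pose).round())
T=rot(pose[1])
for d in (0,.017): print(d,proj("wrist",pose[0]+T@[0,0,d],pose))
fingers.gripper_to(0.9)
snap("pics/w4.png");print(robot.current_finger_gap(),robot.current_contact_force())
```

```text
[[ 4.38623747e-01 -3.68328309e-01  2.34797077e-02]
 [ 1.79995752e+02 -1.40012799e+01 -1.35828828e+02]]
(-56, -21, 0) [[245. 158.]]
(-56, 21, 0) [[314. 158.]]
(-56, 21, 12) [[316. 155.]]
(-41, -26, 30) [[230. 179.]]
(-41, 26, 30) [[330. 179.]]
(0, -26, 30) [[231. 257.]]
(0, 26, 30) [[329. 257.]]
0 [[279.84350714 247.82251437]]
0.017 [[279.59359468 236.83987821]]
0.9016035368266644 [-0.0898437  -0.35277519 -0.43883013]
```

View pics/w4.png

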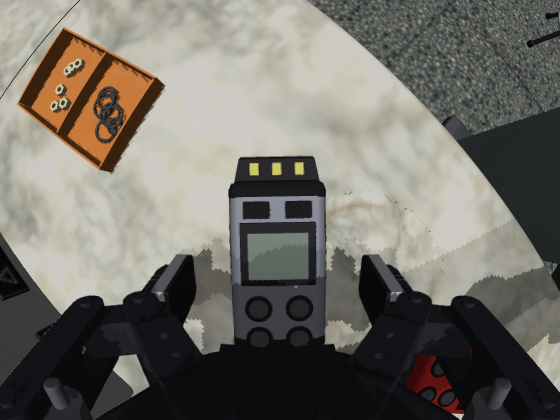

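Run:
```python
from h import *
for w,y,uv in(("w2",.0425,(372,257)),("w4",.038,(361,257)),("w2",-.0425,(183,257)),("w4",-.038,(194,256))):
    pose=np.load(f"pics/{w}.npy");T=rot(pose[1])
    for s in (1,-1):
        r=least_squares(lambda q:(proj("wrist",pose[0]+T@[q[0],s*y,q[1]],pose)-uv).ravel(),[0,0]);print(w,s,r.x*1e3,r.cost)
for d in (-.04,-.03,-.02,-.01,0,.017):print(d,[proj("wrist",pose[0]+T@[x,0,d],pose).round() for x in(-.011,0,.011)])
```

```text
w2 1 [  6.98849461 -29.44198003] 2.7464981276174747e-26
w2 -1 [-1.87730988e+08  4.19143033e+08] 4522.157562247145
w4 1 [  5.79647749 -26.44852654] 0.0
w4 -1 [-1.61146173e+08  3.59801910e+08] 3536.540093741338
w2 1 [ 10.67708553 -37.45903823] 6.462348535570529e-27
w2 -1 [-1.61478608e+08  3.60775008e+08] 4408.458826368627
w4 1 [ 10.38808338 -35.42879092] 6.462348535570529e-27
w4 -1 [-1.66398207e+08  3.74838381e+08] 3436.039501902669
-0.04 [array([[281., 305.]]), array([[281., 283.]]), array([[281., 260.]])]
-0.03 [array([[280., 293.]]), array([[280., 273.]]), array([[280., 251.]])]
-0.02 [array([[280., 283.]]), array([[280., 264.]]), array([[280., 243.]])]
-0.01 [array([[280., 274.]]), array([[280., 255.]]), array([[280., 235.]])]
0 [array([[280., 266.]]), array([[280., 248.]]), array([[280., 229.]])]
0.017 [array([[280., 254.]]), array([[280., 237.]]), array([[280., 219.]])]
```

Run:
```python
from h import *
p=robot.current_tool_pos()
print(robot.line_to([p[0],p[1],p[2]-.03],None,velocity=.03,f_stop=5),robot.current_tool_pos(),robot.current_contact_force(),robot.current_time_s())
```

```text
False [ 0.43886931 -0.36846005 -0.00628095] [ 0.03889615  0.64226155 -0.35322349] 9.2167
```

Run:
```python
from h import *
fingers.gripper_to(0.75);print(robot.current_finger_gap())
p=robot.current_tool_pos()
print(robot.line_to([p[0],p[1],p[2]-.045],None,velocity=.025,f_stop=4),robot.current_tool_pos(),robot.current_contact_force(),robot.current_time_s())
```

```text
0.7479465739608834
True [ 0.43861669 -0.36838582 -0.02440057] [-0.8986383   1.40741934  4.82667004] 10.4
```

Run:
```python
from h import *
c=np.load("det.npy");u=np.array([np.cos(np.radians(c[2])),np.sin(np.radians(c[2]))])
p=robot.current_tool_pos();e=robot.current_eef_rot()
robot.line_to([p[0],p[1],-.019],e,velocity=.05)
q=c[:2]-.014*u
robot.line_to([*q,-.019],e,velocity=.05)
fingers.gripper_to(0.0,force=60)
print(robot.current_finger_gap()*85,robot.current_gripper_force(),robot.current_tool_pos(),robot.current_contact_force())
g=robot.current_tool_pos();np.save("grasp.npy",np.array([g,robot.current_eef_rot()]))
robot.line_to([g[0],g[1],.06],e,velocity=.1)
print(robot.current_finger_gap()*85,robot.current_gripper_force(),robot.current_contact_force(),robot.current_time_s())
snap("pics/w5.png")
```

```text
51.01213926904828 65.16884922981262 [ 0.43205494 -0.37506072 -0.01875164] [-0.10312937  0.88203627  3.14330553]
51.05525633541619 64.56642508506775 [-0.42230695  0.28579289 -3.42601979] 12.225
```

View pics/w5.png

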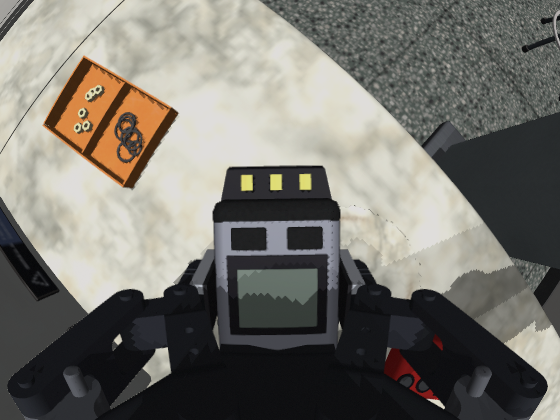

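```bash
cat > ins.py <<'E'
from cr import *
q=np.load("q.npy");g=np.load("grasp.npy");c=np.load("det.npy")
Rz=lambda a:R.from_euler('z',a,degrees=True).as_matrix()
Ry=lambda a:R.from_euler('y',a,degrees=True).as_matrix()
TA=14.; yc=np.degrees(q[2])
# toe in tool frame (y forced to the jaws' centre line)
u=np.array([np.cos(np.radians(c[2])),np.sin(np.radians(c[2])),0])
toe_t=rot(g[1]).T@(np.r_[c[:2],0]-.056*u-g[0]); 
def tool(x,y,z,th,dyaw=0):
    "TCP pose for toe at cradle (x,y,z) with extra tilt th (deg)"
    e=[180,28+th-TA,yc+180+dyaw]
    t=cw([x,y,z],*q[:3])[0]
    return t-rot(e)@np.r_[toe_t[0],0,toe_t[2]],e
E
python3 - <<'E'
from ins import *
print("toe_t",toe_t*1e3)
pose=np.load("pics/w5.npy");T=rot(pose[1])
A=Ry(0)
# det axes in tool: from grasp
D=rot(g[1]).T@Rz(c[2])
for p in [(-56,-22,12),(-56,22,12),(-56,0,0),(-41,-26,30),(-41,26,30)]:
    t=toe_t*[1,0,1]+D@(np.array(p)/1e3-[-.056,0,0]);print(p,proj("wrist",pose[0]+T@t,pose).round(1))
for a in [(.05,0,.1,16),(.04,0,.05,16),(.03,0,.006,16),(.01,0,.004,16),(.002,0,.002,16),(.002,0,0,8),(.002,0,0,0),(.002,0,.05,0)]:
    P,e=tool(*a);j=robot.inverse_kinematics(P,e);print(a,P.round(3),None if j is None else np.round(j))
E
```

```text
toe_t [45.85711584  0.24974519 -7.88444727]
(-56, -22, 12) [[231.3 162.9]]
(-56, 22, 12) [[329.5 163.1]]
(-56, 0, 0) [[280.2 165.5]]
(-41, -26, 30) [[214.7 196. ]]
(-41, 26, 30) [[346.9 196.1]]
(0.05, 0, 0.1, 16) [0.57  0.159 0.158] [ 11.   8. -34. 116.  20.  29.  65.]
(0.04, 0, 0.05, 16) [0.584 0.162 0.109] [ -6.  12. -16. 118.  22.  21.  63.]
(0.03, 0, 0.006, 16) [0.596 0.165 0.065] [-20.  17.   0. 120.  16.  14.  67.]
(0.01, 0, 0.004, 16) [0.579 0.161 0.054] [-23.  16.   4. 123.  15.  12.  68.]
(0.002, 0, 0.002, 16) [0.573 0.16  0.049] [-48.  18.  33. 124. -32.  12. 112.]
(0.002, 0, 0, 8) [0.576 0.161 0.041] [-11.  20. -10. 115.  16.  24.  68.]
(0.002, 0, 0, 0) [0.577 0.161 0.034] [ -8.  24. -13. 107.  12.  36.  73.]
(0.002, 0, 0.05, 0) [0.554 0.156 0.079] [ -4.  19. -18. 108.  12.  41.  73.]
```

Run:
```python
from ins import *
p=robot.current_tool_pos()
robot.line_to([p[0],p[1],.2],None,velocity=.2)
P,e=tool(.05,0,.1,14)
m=(P+robot.current_tool_pos())/2; 
robot.move_to([P[0]-.03,P[1],.22],[180,14,yc+180])
robot.move_to(P,e)
P,e=tool(.04,0,.035,14);robot.line_to(P,e,velocity=.1)
im,pose=snap("pics/w6.png");print(pose,P,e,robot.current_joint_positions().round(),robot.current_time_s(),robot.current_finger_gap()*85)
cv2.imwrite("pics/w6c.png",cv2.resize(im[100:310,160:400,::-1],None,fx=2.8,fy=2.8,interpolation=cv2.INTER_CUBIC))
```

```text
(array([0.59109855, 0.16410177, 0.09358912]), array([-179.97005771,   27.86560049, -168.45998838])) [0.59171769 0.16382999 0.09424909] [180, 28.0, np.float64(191.50961043969204)] [ -2.  16. -21. 116.  25.  24.  61.] 16.4583 51.22522656360094
```

View pics/w6c.png

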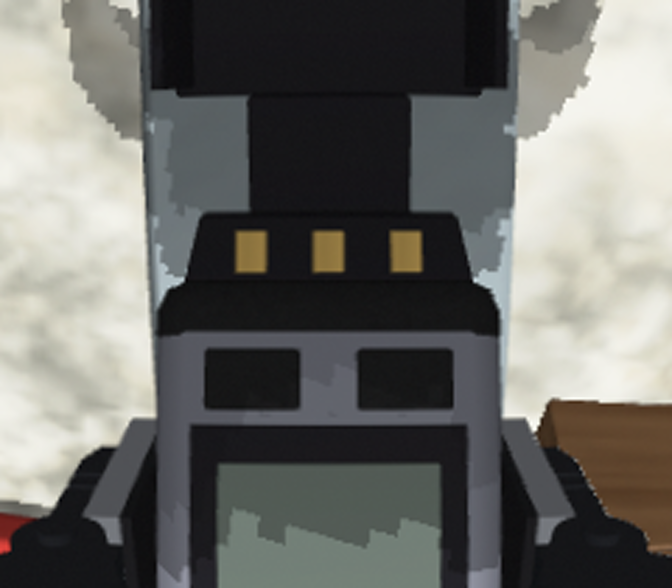

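Run:
```python
from ins import *
pose=np.load("pics/w6.npy");T=rot(pose[1]);D=rot(g[1]).T@Rz(c[2])
print("waist28 seen",133.9,[249/2.8+160,411/2.8+160],proj("wrist",cw([[.028,-.017,0],[.028,.017,0],[.031,-.017,0]],*q[:3]),pose))
for p in [(-56,-21,12),(-56,21,12),(-56,0,0),(-41,0,30)]:
    t=toe_t*[1,0,1]+D@(np.array(p)/1e3-[-.056,0,0]);print(p,proj("wrist",pose[0]+T@t,pose).round(1))
print("foot seen",175.7,203/2.8+160,460/2.8+160,"step",201,158/2.8+160,500/2.8+160)
# go on: lower to just above floor, then feed in
P,e=tool(.034,0,.012,14);print(robot.line_to(P,e,velocity=.06,f_stop=8),robot.current_joint_positions().round())
P,e=tool(.034,0,-.004,14);print("floor",robot.line_to(P,e,velocity=.02,f_stop=4))
pp=robot.current_tool_pos();t=pp+rot(robot.current_eef_rot())@[toe_t[0],0,toe_t[2]]
M=R.from_euler('z',q[2]).as_matrix()@Ry(-28);print("toe in cradle",M.T@(t-[q[0],q[1],.03])*1e3,robot.current_eef_rot(),robot.current_contact_force(),robot.current_time_s())
```

```text
waist28 seen 133.9 [248.92857142857144, 306.78571428571433] [[249.31345645 137.63141705]
 [307.75448298 137.66135904]
 [249.3703157  142.73713792]]
(-56, -21, 12) [[232.8 161.8]]
(-56, 21, 12) [[326.9 161.9]]
(-56, 0, 0) [[279.7 164.4]]
(-41, 0, 30) [[280.3 194.7]]
foot seen 175.7 232.5 324.28571428571433 step 201 216.42857142857144 338.57142857142856
True [ -2.  16. -20. 116.  25.  23.  60.]
floor True
toe in cradle [31.35571525 -0.79101914 25.44445884] [-179.84389466   27.33482854 -168.45449062] [-0.19542134 -0.21193627 -2.51330228] 17.2917
```

Run:
```python
from ins import *
P,e=tool(.014,0,.05,14)
print(robot.line_to(P,e,velocity=.08))
robot.pause(.2)
print(robot.current_contact_force(),robot.current_torque(),robot.current_finger_gap()*85,robot.current_tool_pos()-P,robot.current_eef_rot(),robot.current_time_s())
im,pose=snap("pics/w7.png")
sc=vision.grab_frame("scene");cv2.imwrite("pics/s7.png",sc[:,:,::-1])
a=cv2.resize(im[100:300,170:390,::-1],None,fx=2,fy=2,interpolation=cv2.INTER_CUBIC)
b=cv2.resize(sc[200:300,270:380,::-1],None,fx=4,fy=4,interpolation=cv2.INTER_CUBIC)[:400,:360]
cv2.imwrite("pics/v7.png",np.hstack([a[:400],b]))
```

```text
False
[-0.07426333  0.63121602 -3.05540475] [-0.16208825  0.81825401 -0.02807414] 50.8396407581681 [ 3.64777398e-04  1.13278921e-05 -1.15344073e-04] [ 179.9882535    27.99879401 -168.50768208] 18.0167
```

View pics/v7.png

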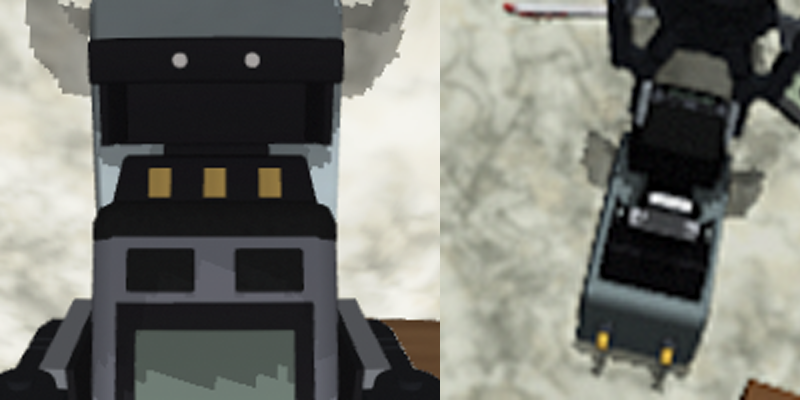

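Run:
```python
from ins import *
pose=np.load("pics/w7.npy")
def feats(d,pts):  # d: toe tx,tz (mm), pitch deg ; camera only (tool frame)
    D=R.from_euler('y',d[2],degrees=True).as_matrix()@np.diag([-1.,1,-1])  # det x -> -tool x ... check
    T=rot(pose[1]);return proj("wrist",np.array([pose[0]+T@(np.array([d[0],0,d[1]])/1e3+D@(np.array(p)/1e3+[.056,0,0])) for p in pts]),pose)
D0=rot(g[1]).T@Rz(c[2]);print(D0.round(3))
pts=[(-56,-21,12),(-56,21,12),(-41,-26,12),(-41,26,12),(-41,-26,30),(-41,26,30),(-41,0,30),(-34,0,30)]
for s in (-14,14):
    print(s,(R.from_euler('y',s,degrees=True).as_matrix()@np.diag([-1.,1,-1])).round(3).tolist())
s=-14 if abs(D0[2,0]-np.sin(np.radians(14))*-1*-1)>1 else None
for pi in (14,-14,0,4,8):
    print(pi,feats([45.9,-7.9,pi],pts).round().tolist())
for (n,rows) in (("w5",[167,200,222]),("w7",[177.5,202.5,218])):
  r=None
  for s0 in(14,-14):
    def res(d):
        f=feats(d,[(-56,-21,12),(-56,21,12),(-41,0,12),(-41,0,30)])
        return [f[0,1]-rows[0],(f[1,0]-f[0,0])-{"w5":94,"w7":92}[n],f[2,1]-rows[1],f[3,1]-rows[2]]
    r=least_squares(res,[45.9,-7.9,s0]);print(n,s0,r.x,np.round(r.fun,1))
# cradle check
print("lip/waist pred",proj("wrist",cw([[.007,-.036,.023],[.007,.036,.023],[0,-.036,.023],[.028,.017,0],[.028,-.017,0]],*q[:3]),pose).round(1).tolist(),"seen lip row 141 cols 215..341; outer 119; waist 172.5")
```

```text
[[-0.97  -0.001  0.242]
 [-0.001  1.    -0.   ]
 [-0.242 -0.    -0.97 ]]
-14 [[-0.97, 0.0, 0.242], [0.0, 1.0, 0.0], [-0.242, 0.0, -0.97]]
14 [[-0.97, 0.0, -0.242], [0.0, 1.0, 0.0], [0.242, 0.0, -0.97]]
14 [[233.0, 175.0], [327.0, 175.0], [225.0, 204.0], [335.0, 204.0], [219.0, 224.0], [341.0, 224.0], [280.0, 224.0], [280.0, 238.0]]
-14 [[233.0, 162.0], [327.0, 162.0], [222.0, 195.0], [338.0, 195.0], [214.0, 195.0], [347.0, 195.0], [280.0, 195.0], [280.0, 213.0]]
0 [[233.0, 168.0], [327.0, 168.0], [223.0, 201.0], [336.0, 201.0], [216.0, 212.0], [344.0, 212.0], [280.0, 212.0], [280.0, 228.0]]
4 [[233.0, 170.0], [327.0, 170.0], [223.0, 202.0], [336.0, 202.0], [217.0, 216.0], [343.0, 216.0], [280.0, 216.0], [280.0, 232.0]]
8 [[233.0, 172.0], [327.0, 172.0], [224.0, 203.0], [335.0, 203.0], [218.0, 219.0], [343.0, 219.0], [280.0, 220.0], [280.0, 235.0]]
w5 14 [ 48.99980877 -10.18107513  16.4447021 ] [ 2.5  1.1 -1.2 -1.3]
w5 -14 [ 48.99985367 -10.18106773  16.44495443] [ 2.5  1.1 -1.2 -1.3]
w7 14 [43.32616938 -3.28258072  4.40437838] [-3.2 -1.3  2.3  0.9]
w7 -14 [43.32613241 -3.28264265  4.40416778] [-3.2 -1.3  2.3  0.9]
lip/waist pred [[215.5, 145.9], [343.0, 145.9], [215.2, 133.6], [305.6, 175.2], [252.5, 175.3]] seen lip row 141 cols 215..341; outer 119; waist 172.5
```

Run:
```python
from ins import *
pose=np.load("pics/w7.npy");T=rot(pose[1])
piv_d=np.array([-4,0,20])
D0=R.from_euler('y',-14,degrees=True).as_matrix()@np.diag([-1.,1,-1])
pt=np.array([toe_t[0],0,toe_t[2]])+D0@(piv_d/1e3+[.056,0,0]);print("pivot tool",pt*1e3)
def f(pi,s,pts):
    D=R.from_euler('y',pi,degrees=True).as_matrix()@np.diag([-1.,1,-1])
    sh=D0@np.array([s/1e3,0,0])
    return proj("wrist",np.array([pose[0]+T@(pt+sh+D@((np.array(p)-piv_d)/1e3)) for p in pts]),pose)
pts=[(-56,-21,12),(-56,21,12),(-41,0,30),(-33,0,30),(-41,-26,30),(-41,26,30)]
for pi in (-14,-18,-22,-26,-30):
    a=f(pi,0,pts);print(pi,a[:4,1].round(1),(a[1,0]-a[0,0]).round(),(a[5,0]-a[4,0]).round())
print("seen-5: 172.5 197.5 213, widths 92 121")
# image of the pads: angle of grey line? side
```

```text
pivot tool [  0.24017598   0.         -39.87030037]
-14 [161.8 161.8 194.7 215.4] 94.0 133.0
-18 [164.2 164.2 193.2 213.5] 92.0 130.0
-22 [167.  167.  192.3 212.1] 90.0 128.0
-26 [170.2 170.2 191.9 211.1] 88.0 125.0
-30 [173.7 173.7 191.9 210.4] 86.0 123.0
seen-5: 172.5 197.5 213, widths 92 121
```

```bash
cat >> ins.py <<'E'
D0=Ry(-14)@np.diag([-1.,1,-1]);_pv=np.array([-.004,0,.02])
_pt=np.array([toe_t[0],0,toe_t[2]])+D0@(_pv+[.056,0,0])
TA=23.5
toe_t=_pt+Ry(-TA)@np.diag([-1.,1,-1])@(np.array([-.056,0,0])-_pv)
Mc=R.from_euler('z',q[2]).as_matrix()@Ry(-28)
def toe():
    t=robot.current_tool_pos()+rot(robot.current_eef_rot())@toe_t
    return (Mc.T@(t-[q[0],q[1],.03])*1e3).round(1), np.round(robot.current_eef_rot()[1],1),(Mc.T@robot.current_contact_force()).round(1),robot.current_time_s()
E
python3 - <<'E'
from ins import *
print(toe_t*1e3,toe())
for a in [(.010,0,.05,15),(.010,0,.003,15),(.0,0,.003,15),(.0,0,0,8),(.0,0,0,0)]:
    P,e=tool(*a);j=robot.inverse_kinematics(P,e);print(a,None if j is None else np.round(j))
P,e=tool(.01,0,.05,15);robot.line_to(P,e,velocity=.06);print(toe())
P,e=tool(.01,0,.015,15);print(robot.line_to(P,e,velocity=.05,f_stop=6),toe())
P,e=tool(.01,0,-.006,15);print(robot.line_to(P,e,velocity=.015,f_stop=3.5),toe())
im,pose=snap("pics/w8.png")
E
```

```text
[39.95231847  0.         -0.79414729] (array([20. , -0. , 42.6]), np.float64(28.0), array([-0.8, -1. , -1.9]), 18.1167)
(0.01, 0, 0.05, 15) [  2.  16. -25. 113.  17.  35.  68.]
(0.01, 0, 0.003, 15) [ -1.  21. -22. 112.  22.  30.  64.]
(0.0, 0, 0.003, 15) [ -1.  21. -22. 114.  22.  29.  64.]
(0.0, 0, 0, 8) [ -0.  25. -23. 106.  18.  39.  68.]
(0.0, 0, 0, 0) [ -1.  30. -23.  98.  16.  51.  71.]
(array([11.7, -0. , 49.5]), np.float64(19.7), array([-1.6, -0.8, -2.8]), 18.4417)
False (array([10.1,  0.1, 15. ]), np.float64(19.5), array([-2. , -1.3, -2.6]), 19.2917)
True (array([10. , -0. ,  2.4]), np.float64(19.5), array([ 1.6, -0.3,  5.8]), 20.1667)
```

Run:
```python
from ins import *
Z=.0024
P,e=tool(.01,0,Z+.0015,15);robot.line_to(P,e,velocity=.03);print(toe())
P,e=tool(-.008,0,Z+.0015,15);print(robot.line_to(P,e,velocity=.015,f_stop=4),toe(),robot.current_finger_gap()*85)
```

```text
(array([ 9.4, -0.1,  3.7]), np.float64(19.4), array([-1.5,  0.3, -2.3]), 20.5)
True (array([-3.7,  0. ,  3.7]), np.float64(19.8), array([ 3. ,  0.8, -0.3]), 21.5083) 50.67404117360468
```

Run:
```python
from ins import *
for th,x in((12,-.0036),(9,-.004),(6,-.0043),(3.5,-.0046),(1.5,-.005)):
    P,e=tool(x,0,.003,th);s=robot.line_to(P,e,velocity=.02,f_stop=12);print(th,s,toe(),robot.current_finger_gap()*85)
    if s: break
```

```text
12 False (array([-2.4,  0.1,  3. ]), np.float64(16.6), array([ 1.3, -0.9, -0.9]), 21.825) 50.83517721415951
9 False (array([-3.1, -0. ,  3.2]), np.float64(13.6), array([ 2. , -1.1,  3.3]), 22.0833) 51.06160728167321
6 False (array([-4.1,  0.1,  3.4]), np.float64(10.6), array([ 2.5, -0.9,  6.8]), 22.3417) 51.01022103598751
3.5 False (array([-5.1,  0.1,  3.6]), np.float64(8.0), array([ 2.2, -0.5,  6.7]), 22.5917) 50.829677754250646
1.5 False (array([-5.2,  0.1,  3.6]), np.float64(6.0), array([ 2. , -0.5,  7.3]), 22.8417) 50.50777554190415
```

Run:
```python
from ins import *
snap("pics/w9.png");print(toe(),robot.current_torque())
def tr(n):
    im=cv2.imread(f"pics/{n}.png").astype(float)[:,273:281].mean(1)
    s=im.sum(1);d=np.abs(np.gradient(s));r=[int(i) for i in range(110,330) if d[i]>25 and d[i]==d[max(0,i-3):i+4].max()]
    y=im[:,1]-im[:,0];return r,[int(i) for i in np.where(y[100:300]>25)[0]+100][::1]
for n in("w5","w7","w8","w9"):
    r,y=tr(n);print(n,r,"gold",(y[0],y[-1]) if y else None)
```

```text
(array([-5.2,  0.1,  3.7]), np.float64(6.0), array([ 2. , -0.5,  8.5]), 22.8917) [-0.20253107  0.59527235  0.10758513]
w5 [166, 174, 190, 198, 220, 255, 269, 297, 327] gold (174, 189)
w7 [118, 184, 198, 218, 251, 265, 294, 326] gold (184, 198)
w8 [110, 134, 184, 198, 218, 251, 265, 327] gold (184, 198)
w9 [146, 158, 187, 198, 218, 251, 265, 326] gold (187, 197)
```

Run:
```python
from ins import *
for th in(0,-1.5,-3):
    P,e=tool(-.0052,0,.0035,th);s=robot.line_to(P,e,velocity=.02,f_stop=6);print(th,s,toe(),robot.current_torque().round(2))
    if s: break
snap("pics/w10.png")
fingers.gripper_to(0.75);robot.pause(.3);print(toe(),robot.current_finger_gap())
snap("pics/w11.png")
def tr(n):
    im=cv2.imread(f"pics/{n}.png").astype(float)[:,273:281].mean(1)
    s=im.sum(1);d=np.abs(np.gradient(s));r=[int(i) for i in range(110,330) if d[i]>25 and d[i]==d[max(0,i-3):i+4].max()]
    y=im[:,1]-im[:,0];return r,[int(i) for i in np.where(y[100:300]>25)[0]+100]
for n in("w10","w11"):
    r,y=tr(n);print(n,r,"gold",(y[0],y[-1]) if y else None)
# predicted rows when truly seated, from the current camera pose
pose=np.load("pics/w11.npy")
for bx in (0,-.003,.003):
  print(bx,proj("wrist",cw([[.007,0,.023],[.0015+.015,0,.030],[.0015+.023,0,.030]],q[0]+bx,q[1],q[2]),pose)[:,1].round(1))
```

```text
0 False (array([-5.5,  0.2,  3.9]), np.float64(4.5), array([ 2.5, -0.4,  5.9]), 23.1417) [-0.08  0.55  0.08]
-1.5 False (array([-5.7,  0.2,  4. ]), np.float64(3.0), array([ 2.1, -1.4,  7.1]), 23.3917) [-0.14  0.68  0.04]
-3 False (array([-5.8,  0.3,  4.3]), np.float64(1.4), array([ 1.1, -0.6,  8.4]), 23.6417) [-0.11  0.86  0.07]
(array([-5.3,  0. ,  3.4]), np.float64(1.5), array([-0.7,  0.9, -0.3]), 24.275) 0.7512436783042402
w10 [151, 156, 185, 198, 218, 251, 265, 326] gold (186, 197)
w11 [149, 155, 184, 196, 216, 249, 263, 325] gold (184, 196)
0 [187.2 205.3 224.6]
-0.003 [180.7 198.4 217.8]
0.003 [193.7 212.1 231.4]
```

Run:
```python
from ins import *
n=Mc[:,2]
p=robot.current_tool_pos();robot.line_to(p+.055*n,None,velocity=.12)
fingers.gripper_to(0.0)
d=np.array([0,0,-.024]);e=[180,24,yc+180]
def tp(x,z,y=0): return cw([x,y,z],*q[:3])[0]-rot(e)@d
def tip(): return (Mc.T@(robot.current_tool_pos()+rot(e)@d-[q[0],q[1],.03])*1e3).round(2)
for x in(.04,.085):
    print([None if robot.inverse_kinematics(tp(x,z),e) is None else 1 for z in (.06,.02)])
    robot.line_to(tp(x,.055),e,velocity=.12)
    robot.line_to(tp(x,.042),e,velocity=.05)
    s=robot.line_to(tp(x,.02),e,velocity=.015,f_stop=3);print(s,tip(),(Mc.T@robot.current_contact_force()).round(1))
    robot.line_to(tp(x,.05),e,velocity=.1)
print(robot.current_time_s(),robot.current_joint_positions().round())
im,pose=snap("pics/w12.png")
for l in ["clamp_pad","detector"]: print(l,[(np.round(v["rect"]).tolist(),round(v["p"],2)) for v in recognise(l,"wrist")])
```

```text
[1, 1]
True [40.1  -0.05 35.12] [ 0.4 -0.4  5.5]
[1, 1]
True [ 8.512e+01 -8.000e-02  3.518e+01] [ 0.6 -1.   4.1]
29.5167 [  0.  17. -23. 112.  21.  30.  65.]
clamp_pad [([276.0, 341.0, 12.0, 19.0], 0.75), ([277.0, 213.0, 137.0, 275.0], 0.57)]
detector [([277.0, 192.0, 103.0, 189.0], 0.73)]
```

```bash
cat > lev.py <<'E'
from ins import *
d=-.0195
def pose_C(Cw,tilt):
    e=[180,tilt,yc+180];return Cw-rot(e)@np.array([.011,0,d]),e
def wp(a,gap=0,r=.055):
    return pose_C(cw(lever(np.radians(a),r,.006+gap,0),*q[:3])[0],float(np.clip(30-a,0,28)))
E
python3 - <<'E'
from lev import *
u=np.array([np.cos(q[2]),np.sin(q[2]),0])
h=cw([.134,0,.038],*q[:3])[0];print("hinge",h)
st=h+.045*u+[0,0,.05]
A=list(range(124,-1,-8))+[0]
W=[pose_C(st+[0,0,.13],0),pose_C(st,0)]+[wp(a) for a in A]
for w in W:
    j=robot.inverse_kinematics(*w)
    if j is None: print("no IK",w)
p=robot.current_tool_pos()
robot.line_to([p[0],p[1],W[0][0][2]],[180,12,yc+180],velocity=.2)
robot.line_to(*W[0],velocity=.2)
print(robot.line_to(*W[1],velocity=.12,f_stop=8),robot.current_tool_pos(),robot.current_contact_force().round(1),robot.current_time_s())
E
```

```text
hinge [0.62836338 0.17129204 0.1264612 ]
False [0.68385291 0.18276491 0.15829268] [ 0.2 -0.1 -0.2] 32.8333
```

Run:
```python
from lev import *
for a in list(range(116,3,-8))+[4]:
    s=robot.line_to(*wp(a),velocity=.08,f_stop=15)
    if s or a%24==20 or a==4: print(a,s,robot.current_contact_force().round(1),robot.current_time_s())
    if s: break
else:
    s=robot.line_to(*wp(0,-.006),velocity=.02,f_stop=8)
    t=robot.current_tool_pos()+rot(robot.current_eef_rot())@np.array([.011,0,d]);print(s,Mc.T@(t-[q[0],q[1],.03])*1e3,robot.current_contact_force().round(1),robot.current_time_s())
    im,pose=snap("pics/w13.png")
```

```text
116 False [-0.8  0.5  0.5] 33.5
92 False [-0.5 -0.3  0.7] 34.25
68 False [0.  0.7 0.2] 35.0
44 False [ 1.  -0.3  0.5] 35.75
20 False [-0.1 -0.2  0.6] 36.575
4 False [ 0.2 -0.1  0.6] 37.2333
4 False [-0.1  0.8  0.3] 37.4833
True [ 8.05865118e+01 -7.02890521e-02  4.44322944e+01] [-1.6  0.4  4.9] 37.8
```

Run:
```python
from lev import *
n=Mc[:,2]
p=robot.current_tool_pos();print(robot.line_to(p-.006*n,None,velocity=.02,f_stop=15))
t=robot.current_tool_pos()+rot(robot.current_eef_rot())@np.array([.011,0,d]);print(Mc.T@(t-[q[0],q[1],.03])*1e3,robot.current_contact_force())
robot.line_to(robot.current_tool_pos()+.06*n,None,velocity=.12)
robot.move_to([.57-.011,.157,.27],[180,0,yc+180]);robot.pause(.3)
im,pose=snap("pics/w14.png")
for l in ["clamp_pad","detector"]: print(l,[(np.round(v["rect"]).tolist(),round(v["p"],2)) for v in recognise(l,"wrist")])
pr=lambda P:proj("wrist",cw(np.array(P),*q[:3]),pose).round(1).tolist()
print("shut lever tip/mid pred",pr([lever(0,.074,.006,0),lever(0,.0,.006,0)]),"open 2.0 pred",pr([lever(2.,.074,.006,0)]))
print("det seated pred ends (foot,lip edge, sensor)",pr([[.007,0,.023],[.0245,0,.03],[.113,0,.03]]))
col=im[:,274:282].astype(float).mean(1);print([(i,col[i].round().astype(int).tolist()) for i in range(115,300,3)])
print(robot.current_contact_force(),robot.current_time_s())
```

```text
True
[ 8.06017316e+01 -1.59708703e-02  4.43687650e+01] [-4.29581966 -1.39386808  8.29492976]
clamp_pad [([279.0, 225.0, 41.0, 68.0], 0.78), ([277.0, 199.0, 62.0, 127.0], 0.56)]
detector [([21.0, 198.0, 42.0, 46.0], 0.89), ([280.0, 195.0, 49.0, 93.0], 0.88), ([68.0, 41.0, 72.0, 57.0], 0.71)]
shut lever tip/mid pred [[278.3, 187.3], [278.4, 257.8]] open 2.0 pred [[278.8, 296.6]]
det seated pred ends (foot,lip edge, sensor) [[278.2, 148.7], [278.2, 160.6], [278.3, 239.0]]
[(115, [158, 156, 145]), (118, [148, 147, 138]), (121, [135, 134, 126]), (124, [123, 122, 115]), (127, [121, 120, 113]), (130, [115, 114, 107]), (133, [107, 106, 98]), (136, [109, 107, 99]), (139, [16, 15, 18]), (142, [16, 16, 18]), (145, [17, 16, 19]), (148, [51, 43, 26]), (151, [77, 64, 38]), (154, [17, 16, 18]), (157, [28, 28, 30]), (160, [73, 74, 81]), (163, [72, 73, 79]), (166, [72, 73, 79]), (169, [35, 35, 38]), (172, [17, 17, 19]), (175, [59, 66, 62]), (178, [59, 66, 62]), (181, [59, 66, 62]), (184, [60, 67, 62]), (187, [125, 124, 130]), (190, [124, 123, 128]), (193, [66, 66, 70]), (196, [46, 47, 51]), (199, [125, 124, 130]), (202, [126, 125, 130]), (205, [126, 126, 131]), (208, [143, 142, 148]), (211, [153, 152, 158]), (214, [153, 152, 158]), (217, [132, 138, 139]), (220, [135, 141, 142]), (223, [154, 154, 161]), (226, [154, 154, 161]), (229, [155, 154, 161]), (232, [156, 155, 162]), (235, [156, 155, 162]), (238, [156, 156, 163]), (241, [156, 156, 163]), (244, [157, 156, 163]), (247, [80, 80, 83]), (250, [24, 25, 27]), (253, [22, 22, 24]), (256, [22, 23, 24]), (259, [22, 23, 24]), (262, [19, 20, 22]), (265, [20, 20, 22]), (268, [20, 21, 22]), (271, [17, 18, 20]), (274, [18, 19, 20]), (277, [19, 19, 20]), (280, [17, 17, 19]), (283, [28, 29, 30]), (286, [28, 29, 30]), (289, [28, 28, 30]), (292, [25, 24, 26]), (295, [24, 24, 26]), (298, [24, 24, 26])]
[-0.15421683 -0.04883694 -1.1027509 ] 40.0667
```

```bash
python3 -c "
from station import workorder
print(workorder.close_job())"
```

```text
the job is handed in; nothing more can be done
None
```

The detector is in the empty dock with its foot under the lip and its face flat to within about 0.1 mm between two probe points. The clamp lever is shut against its stop, and I handed the job in at about 40 s. I don't have the verdict, and I ran no final check on the logbook, calculator and pen; my last check of the dock used camera and contact readings, because my ten views were used up.

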